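# Open a push-and-turn solvent bottle

## Task

Open the lens-cleaner bottle that leans in the steel stand: its child-resistant black cap must be pushed in hard along the neck and, while held in, turned anticlockwise (seen looking at the cap's top) about a sixth of a turn until it comes free. Lift the cap off and set it down, not dropped, in the round steel dish, flat with its knob up, then let go. Leave the square dish and the other things on the shelf where they are.

Things in the scene. Friction and masses are not known exactly. Their poses are not given: they have to be found in the camera images.
- stand: Steel stand fixed to the shelf, holding the white plastic bottle (70 x 100 x 140 mm), which leans 30 degrees from vertical so that its mouth looks up and towards the robot's side. Origin on the shelf, straight below the neck's origin; its -x axis is the way the bottle leans.
- neck: The bottle's neck. Origin on its axis, level with the rim of the locked cap, 180 mm above the shelf. z points out along the neck; x lies along the ridge on the locked cap. Three pockets hold tabs inside the cap. It turns only when pushed in over 5 mm, and only anticlockwise seen from outside (positive about z); it is free 46 to 74 degrees on (aim for 60) and then lifts off along z.
- plunger (a joint): The spring inside the neck, under the cap's top: 0 with the cap locked (it pushes outwards with 13 N), -0.007 with the cap 7 mm in (18 N; the right depth), -0.0095 when it bottoms, +0.004 when the cap is free or gone (m).
- cap_mid (a point): The black plastic cap, 66 mm across, 59 mm high, 70 g; point on its axis half-way up, z out through its top, x along the low grey ridge on its top. The open-bottomed skirt (66 mm) reaches from 29.5 to 0.5 mm below this point; above it stands a round ribbed knob, 40 mm in diameter and 30 mm high: grip it across the 40 mm, at any angle, with about 60 N. Locked, the point is 29.5 mm along z from the neck's origin.
- cap: The same cap; origin at the centre of its open lower rim, 29.5 mm below cap_mid; same axes (locked, they are the neck's).
- round_dish: Round shallow steel dish, loose, 120 mm across the rim, 15 mm high, floor 4 mm thick and 104 mm across inside; origin at the centre of its underside, z up.
- square_dish: Square shallow steel dish, 116 mm wide, 16 mm high, loose, not to be used; origin at the centre of its underside. The two dishes may change places.
- filter_rack: Grey slotted rack with three filters standing edgewise, 110 x 60 x 78 mm, bystander; origin under its centre.
- lens: Black macro lens standing upright, 68 mm in diameter, 95 mm high, bystander; origin under its centre.
- body_cap: Grey body cap, a disc 60 mm across and 12 mm high, bystander; origin under its centre.
- tripod_plate: Aluminium tripod plate in its lever-lock clamp, 70 x 68 x 32 mm, bystander; origin under its centre.
- spare_bottle: White upright bottle, 56 mm in diameter, 130 mm high, bystander; origin under its centre.
- brush: Brush lying flat, 170 mm long, bystander.
Mind the look-alikes: they are no part of the job. What is shaped like the cap but orange is not meant. Leave any yellow look-alike of the round_dish alone.

How it is judged:
By the outcome, as a careful person would: the job done as asked, in the order asked, and still so for the second after the job is handed in, with the robot touching nothing.
It also fails if it takes over 45 s, if anything falls off the work surface, if the arm or the gripper's body presses on something with over 40 N, if the wrist force passes 120 N, or if a joint passes its speed limit or range.

## Robot

A 6-joint arm with a two-finger parallel gripper is mounted at the origin on the work surface. World frame = base frame: x ahead of the robot, y to its left, z up, the work surface at z = 0. Lengths are in m, angles in rad, forces in N, time in s.
With the tool pointing down it reaches from about 0.35 to 0.975 m from the base axis. Payload 4.9 kg.
Tool frame: the origin (TCP) lies midway between the tips of the shut fingers; the grasp point (between the pads) lies ctrl.grip_depth behind it (ctrl.grip_depth is the distance from the TCP to the grasp point, in m); z points along the fingers, y is the line along which they close (so a half turn about z gives the same grasp; the last joint's range is limited). The gripper opens to 85 mm and grips with 20 to 120 N. Pads are 22 mm wide; open, the fingers measure 114 mm over their backs; the gripper's body (76 mm by 85 mm) begins 54 mm behind the grasp point. The pads swing forward as they close: fully open they stand 13 mm farther back than shut.
Start: joints at [-1.263, 0.053, 1.613, -0, 1.476, -0.119], TCP at [0.259, -0.569, 0.204] pointing down, gripper open.
Joint ranges: [-3.01, 3.01], [-1.01, 2.22], [0.06, 2.58], [-1.02, 4.17], [0.09, 2.62], [-3.14, 3.14]. Speed limits (rad/s): [2.57, 2.57, 3.14, 3.14, 3.14, 3.14].

## Interface

Orientations are given as a rotation vector (axis times angle).
In Python, from station import ctrl, get_image, camera_model gives the robot as it stands. The module is installed in compiled form; this text tells all that it offers.
- The arm moves only by the shell command python3 -m crank 'ROWS' [FORCE]. ROWS is JSON, a list of rows, each a list of 7 numbers: the shift along the tool's x, y, z in mm, then the turn, a rotation vector about the tool's x, y, z in rad, then the opening, from -1 (shut) to 1 (fully open). A call has exactly 10 rows; each row shifts and turns the commanded pose from where the row before left it, along the tool's axes as they then stand; what a row does not reach is not made up. A row lasts 1/12 s, in which the tool goes at most 41.7 mm and 7.16 degrees, less where a joint would pass 70% of its speed; a pose out of reach is approached as far as the arm can. A call with a gripper value outside its range is refused whole. The fingers move at their own pace and stop on an object; FORCE is the grip in N (left out, the last holds). Time passes only in rows, so rows that do not move let the fingers close, or fill a call up. It gives the time, the measured TCP pose, the force, the opening and the grip force at its end, in the units of the state.
- ctrl.get_obs(): the state, without advancing time (a new reading comes with each control period).
- get_image(name): name is "scene" or "top" or "wrist"; returns the picture (420x560x3 uint8, red, green, blue); there is no depth.
- camera_model(name): a dict with "vertical_fov" (degrees; the focal length in pixels is half the picture's height over the tangent of half this angle, whatever the lens; pixels are square), "cx", "cy" (the principal point, pixels), "R" (3x3) and "t" (3): a world point X has camera coordinates R X + t; the wrist camera has in their place "hand_eye" (4x4, takes a point from camera to tool coordinates, whose origin is the TCP and whose axes are the flange's). Camera axes: x right, y down, z forward; pixel columns grow to the right and rows downward; lengths in m; the calibration is good to about 2 mm. A picture is of the moment at which its call begins: read the wrist's pose just before it. camera_model takes no time and is no camera call.
- ctrl.finish_job(): hands the job in; it is judged then, once.
The state is a dict: "t": time; "q": joint angles; "dq": joint speeds; "effort": joint torques, N m; "tool_pos": TCP position; "tool_rot": TCP orientation; "contact_force": force on the tool from outside, world axes, zero at the start; "wrist_torque": the same for the moment, N m; "opening": finger opening in m; "grip_force": force on a finger pad.
Only numpy, scipy, OpenCV 4.12 (cv2) and the standard library are available. Lean on these libraries where they do the work, as an engineer would, in place of code of your own. Each camera call takes 0.05 s, during which the arm holds its last target. There are 200 camera calls.

## Working session

There is one attempt and no reset: what is moved stays moved. The work goes in short steps, Python scripts to look and compute and a shell command to move; the robot and the scene stay as the last step left them, time stands still between calls to the robot, and variables do not carry over. Pictures are saved under pics/ and viewed, at most 11 in all, crops included, and the job is handed in when it is done.

```bash
mkdir -p pics; ls
python3 - <<'E'
from station import ctrl,get_image,camera_model
import cv2,numpy as np
o=ctrl.get_obs();print(o, ctrl.grip_depth)
ims=[get_image(n) for n in("scene","top")]
for n,i in zip(("scene","top"),ims):
    cv2.imwrite(f"pics/{n}0.png",i[:,:,::-1]);print(n,camera_model(n))
print(camera_model("wrist"))
E
```

```text
pics
{'t': 0.0, 'q': array([-1.26298459e+00,  5.33368523e-02,  1.61429391e+00, -1.44304261e-05,
        1.47597698e+00, -1.18987842e-01]), 'dq': array([ 7.89521321e-04, -5.40041096e-04, -6.33449476e-04,  5.01537631e-04,
       -2.83454008e-05,  4.32651281e-05]), 'effort': array([-1.90874271e-03, -3.93681514e+01, -3.70182967e+01, -2.56267058e-04,
        6.98191798e-03,  1.62447395e-05]), 'tool_pos': array([ 0.25852283, -0.56828768,  0.20237552]), 'tool_rot': array([-3.06837072e+00, -6.64915932e-01,  3.20655622e-04]), 'contact_force': array([-0.58760955,  0.60951114, -0.98297597]), 'wrist_torque': array([ 0.01765803, -0.0002854 ,  0.00324345]), 'grip_force': 0.0, 'opening': 0.08540950540476212} 0.0187
scene {'vertical_fov': 46.702103384893874, 'cx': 293.1347234001947, 'cy': 213.83574116586703, 'R': array([[ 0.18079426,  0.98344699,  0.01206035],
       [ 0.64918876, -0.11011555, -0.75261445],
       [-0.73882839,  0.14389782, -0.65835099]]), 't': array([-0.09838843, -0.24361827,  2.00972559])}
top {'vertical_fov': 57.09985146585908, 'cx': 272.30582240308786, 'cy': 207.9010877524832, 'R': array([[ 0.02586839, -0.99938558, -0.0236494 ],
       [-0.98857431, -0.02205998, -0.14911137],
       [ 0.14849805,  0.02723646, -0.98853756]]), 't': array([-0.00415323,  0.55173916,  1.04963017])}
{'vertical_fov': 61.6093294700473, 'cx': 276.0909193567165, 'cy': 210.8417165518971, 'hand_eye': array([[ 1.61585312e-04, -9.60969196e-01, -2.76655343e-01,
         7.12130744e-02],
       [ 9.99999760e-01,  3.41470227e-04, -6.02038240e-04,
         1.16822570e-03],
       [ 6.73009766e-04, -2.76655179e-01,  9.60969021e-01,
        -1.70207176e-01],
       [ 0.00000000e+00,  0.00000000e+00,  0.00000000e+00,
         1.00000000e+00]])}
```

View pics/scene0.png

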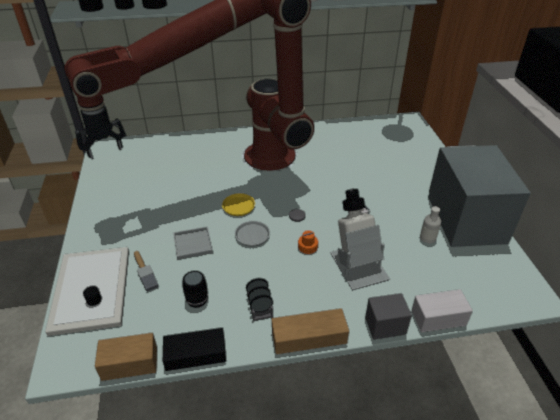

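View pics/top0.png

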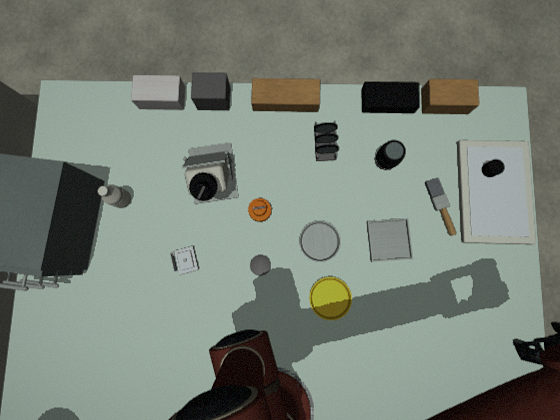

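The top view shows the black cap at about (203,186), the steel round dish at (320,241), the square dish at (389,239), the orange decoy at (260,209) and the yellow dish decoy at (330,298). In the scene view, the cap is at (353,200) and the round dish at (252,234). The black cap on the leaning bottle and the grey round dish fit the description. I'll confirm them in a crop and measure.

```bash
cat > h.py <<'E'
import numpy as np,cv2
from station import ctrl,get_image,camera_model
from scipy.spatial.transform import Rotation as Ro
def f(m): return 210/np.tan(np.radians(m["vertical_fov"]/2))
def cam(name,o=None):
    m=camera_model(name)
    if name=="wrist":
        T=np.eye(4);T[:3,:3]=Ro.from_rotvec(o["tool_rot"]).as_matrix();T[:3,3]=o["tool_pos"]
        W=T@m["hand_eye"];R=W[:3,:3].T;t=-R@W[:3,3]
    else: R,t=m["R"],m["t"]
    return m,R,t
def ray(c,uv):
    m,R,t=c;d=R.T@np.array([(uv[0]-m["cx"])/f(m),(uv[1]-m["cy"])/f(m),1.]);return -R.T@t,d/np.linalg.norm(d)
def plane(c,uv,z):
    p,d=ray(c,uv);return p+d*(z-p[2])/d[2]
def tri(r1,r2):
    (a,b),(c,d)=r1,r2
    s=np.linalg.lstsq(np.c_[b,-d],c-a,rcond=None)[0]
    P,Q=a+s[0]*b,c+s[1]*d;return (P+Q)/2,np.linalg.norm(P-Q)
def proj(c,X):
    m,R,t=c;p=R@np.asarray(X)+t;return np.array([m["cx"],m["cy"]])+f(m)*p[:2]/p[2]
E
python3 - <<'E'
from h import *
t=cv2.imread("pics/top0.png");s=cv2.imread("pics/scene0.png")
a=cv2.resize(t[130:280,160:360],None,fx=4,fy=4,interpolation=2)[:600]
b=cv2.resize(s[180:300,310:400],None,fx=5,fy=5,interpolation=2)
cv2.imwrite("pics/c_top.png",a);cv2.imwrite("pics/c_scene.png",b)
def blob(im,x0,y0,x1,y1,thr):
    k=(im[y0:y1,x0:x1].max(2)<thr).astype(np.uint8);n,l,st,ce=cv2.connectedComponentsWithStats(k)
    for i in range(1,n):
        if st[i,4]>40: print(st[i]+[x0,y0,0,0,0],ce[i]+[x0,y0])
blob(t,180,160,225,205,50);blob(s,338,182,372,222,50)
E
```

```text
[189 173  29  28 577] [203.25996534 185.86655113]
[343 189  22  22 343] [352.94169096 200.9212828 ]
```

View pics/c_top.png

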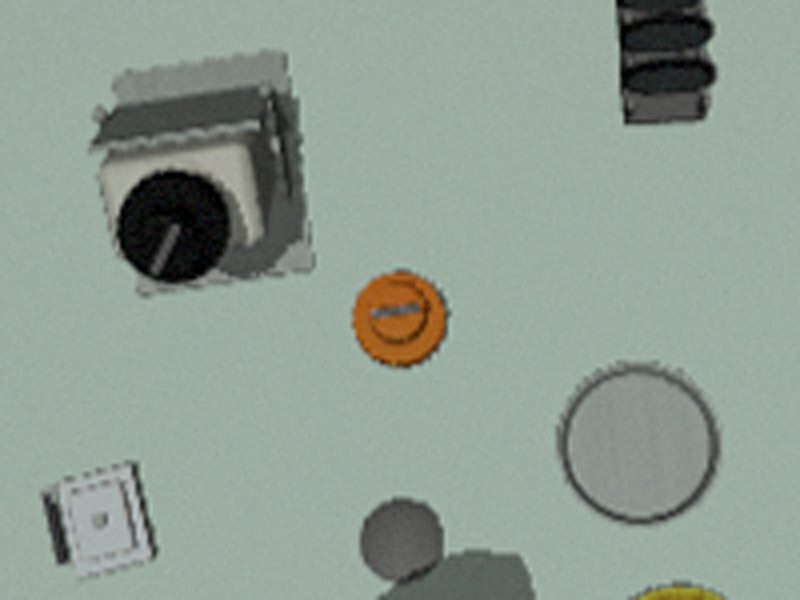

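View pics/c_scene.png

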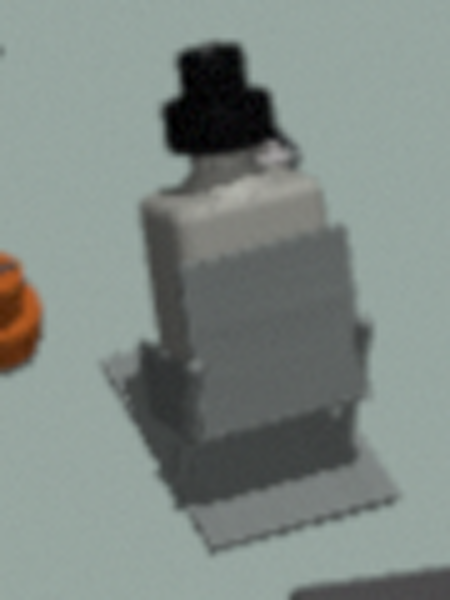

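The crops confirm both targets. The black stepped cap with its grey ridge sits on the white leaning bottle, with the ridge centre at about top (201.5,192.5). The grey round dish is at top crop (638,443), which is pixel (319.5,240.8).

Run:
```python
from h import *
T=cam("top");S=cam("scene")
c=lambda x,y:plane(T,(160+x/4,130+y/4),0.003)
TL,TR,BR,BL=c(113,75),c(285,52),c(313,268),c(143,295)
print(TL,TR,BR,BL)
d=(BL-TL)+(BR-TR);e=BR-BL;print("yaws",np.degrees(np.arctan2(d[1],d[0])),np.degrees(np.arctan2(e[1],e[0]))-90,np.degrees(np.arctan2(e[1],e[0]))+90)
P,g=tri(ray(T,(203.26,185.9)),ray(S,(352.9,200.9)));print("cap blob",P,g)
K,g=tri(ray(T,(201.5,192.5)),ray(S,(310+212/5,180+46/5)));print("knobtop",K,g)
print("dish",plane(T,(319.5,240.8),.015))
# dish in top: rim blob check
p=[plane(T,(160+x/4,130+y/4),.015) for x,y in((557,443),(720,443),(638,362),(638,523))];print(p)
```

```text
[0.73192148 0.26807531 0.003     ] [0.75223898 0.13893955 0.003     ] [0.58766128 0.11136557 0.003     ] [0.56476553 0.23604286 0.003     ]
yaws -169.81369791775586 -169.59414067953742 10.405859320462568
cap blob [0.57820789 0.17503585 0.20143269] 0.0010627784640554634
knobtop [0.55691009 0.17456063 0.22953702] 0.005340391458049421
dish [ 0.4638269  -0.12711601  0.015     ]
[array([ 0.46256606, -0.0694865 ,  0.015     ]), array([ 0.46538619, -0.18530991,  0.015     ]), array([ 0.52206548, -0.12666816,  0.015     ]), array([ 0.40747199, -0.12754938,  0.015     ])]
```

```bash
cat >> h.py <<'E'
from scipy.linalg import logm,expm
def T_(R,p): T=np.eye(4);T[:3,:3]=R;T[:3,3]=p;return T
def cur(o): return T_(Ro.from_rotvec(o["tool_rot"]).as_matrix(),o["tool_pos"])
def twist(A,B,N):
    L=np.real(logm(np.linalg.inv(A)@B))/N
    return np.r_[L[:3,3]*1000,L[2,1],L[0,2],L[1,0]]
def step(A,tw):
    M=np.zeros((4,4));R=Ro.from_rotvec(tw[3:6]).as_matrix()
    return A@T_(R,np.array(tw[:3])/1000)
th=np.radians(-169.8)
ax=np.array([.5*np.cos(th),.5*np.sin(th),.75**.5])
mid=np.array([.572,.1765,.2055])
yt=np.array([-.75**.5*np.cos(th),-.75**.5*np.sin(th),.5])
Rg=np.c_[np.cross(yt,-ax),yt,-ax]
E
python3 - <<'E'
from h import *
A=cur(ctrl.get_obs());B=T_(Rg,mid+ax*.110)
print(A,B)
tw=twist(A,B,20);print(tw.round(3), np.degrees(np.linalg.norm(tw[3:])))
tw=np.r_[tw[:3].round(0),tw[3:].round(3)]
C=A
for i in range(20):
    C=step(C,tw)
    if i%3==1:print(C[:3,3].round(3),np.hypot(*C[:2,3]).round(3))
print(C)
E
```

```text
[[ 9.10285541e-01  4.13980595e-01 -5.48237442e-04  2.58549842e-01]
 [ 4.13980896e-01 -9.10283881e-01  1.75337407e-03 -5.68350989e-01]
 [ 2.26811134e-04 -1.82303089e-03 -9.99998313e-01  2.02495322e-01]
 [ 0.00000000e+00  0.00000000e+00  0.00000000e+00  1.00000000e+00]] [[-0.17708474  0.8523384   0.4920978   0.51786924]
 [ 0.98419561  0.15335988  0.08854237  0.16676034]
 [ 0.          0.5        -0.8660254   0.30076279]
 [ 0.          0.          0.          1.        ]]
[ 4.196e+01 -5.242e+00 -3.919e+00 -2.200e-02  1.700e-02 -6.500e-02] 4.033140166126305
[ 0.329 -0.522  0.211] 0.617
[ 0.422 -0.436  0.228] 0.607
[ 0.494 -0.334  0.247] 0.596
[ 0.544 -0.218  0.266] 0.586
[ 0.569 -0.095  0.283] 0.577
[0.569 0.032 0.297] 0.57
[0.543 0.156 0.304] 0.565
[[-0.18550325  0.85432806  0.48550192  0.54321906]
 [ 0.98264145  0.16232543  0.08981224  0.15643065]
 [-0.00208019  0.49373477 -0.86961005  0.30419476]
 [ 0.          0.          0.          1.        ]]
```

```bash
R='[35,-4.4,-3.3,-0.018,0.014,-0.054,1]'; for i in 1 2; do python3 -m crank '[[35,-4.4,-3.3,-0.018,0.014,-0.054,1],[35,-4.4,-3.3,-0.018,0.014,-0.054,1],[35,-4.4,-3.3,-0.018,0.014,-0.054,1],[35,-4.4,-3.3,-0.018,0.014,-0.054,1],[35,-4.4,-3.3,-0.018,0.014,-0.054,1],[35,-4.4,-3.3,-0.018,0.014,-0.054,1],[35,-4.4,-3.3,-0.018,0.014,-0.054,1],[35,-4.4,-3.3,-0.018,0.014,-0.054,1],[35,-4.4,-3.3,-0.018,0.014,-0.054,1],[35,-4.4,-3.3,-0.018,0.014,-0.054,1]]'; done
python3 - <<'E'
from h import *
A=cur(ctrl.get_obs());B=T_(Rg,mid+ax*.110)
print(ctrl.get_obs()["q"],A,twist(A,B,6).round(3))
E
```

```text
t: 0.93
tool_pos: [0.4993, -0.3171, 0.2487]
tool_rot: [2.641, 1.394, 0.26]
contact_force: [0.8, -1.2, -0.2]
opening: 0.0855
grip_force: 0.0
t: 1.77
tool_pos: [0.5647, 0.0232, 0.294]
tool_rot: [2.04, 1.953, 0.478]
contact_force: [1.0, -0.3, 0.5]
opening: 0.0854
grip_force: 0.0
[-0.13796643 -0.45087136  1.94557821  0.09166386  1.22210857 -0.10732966] [[ 0.03308429  0.9070431   0.41973592  0.56467156]
 [ 0.99835853 -0.04963707  0.02857269  0.02318907]
 [ 0.04675112  0.41810163 -0.90719643  0.29403725]
 [ 0.          0.          0.          1.        ]] [ 2.4504e+01 -5.1370e+00 -3.2380e+00 -1.4000e-02  9.0000e-03 -3.5000e-02]
```

```bash
python3 -m crank '[[24,-5,-3,-0.014,0.009,-0.035,1],[24,-5,-3,-0.014,0.009,-0.035,1],[24,-5,-3,-0.014,0.009,-0.035,1],[24,-5,-3,-0.014,0.009,-0.035,1],[24,-5,-3,-0.014,0.009,-0.035,1],[24,-5,-3,-0.014,0.009,-0.035,1],[0,0,0,0,0,0,1],[0,0,0,0,0,0,1],[0,0,0,0,0,0,1],[0,0,0,0,0,0,1]]'
python3 - <<'E'
from h import *
o=ctrl.get_obs();im=get_image("wrist")[:,:,::-1].copy();cv2.imwrite("pics/w1raw.png",im)
c=cam("wrist",o)
for h,col in((.0295,(0,0,255)),(-.0005,(0,255,0))):
    for r in (.02,.033):
        pts=[proj(c,mid+ax*h+r*(Rg[:,0]*np.cos(a)+Rg[:,1]*np.sin(a))) for a in np.linspace(0,6.28,60)]
        cv2.polylines(im,[np.int32(np.round(pts))],True,col,1)
cv2.imwrite("pics/w1.png",im)
A=cur(o);print(o["q"],A,twist(A,T_(Rg,mid+ax*.110),1).round(3))
k=(im.max(2)<45).astype(np.uint8)
E
```

```text
t: 2.6
tool_pos: [0.523, 0.1622, 0.3007]
tool_rot: [1.769, 2.108, 0.559]
contact_force: [0.8, -0.3, -0.4]
opening: 0.0858
grip_force: 0.0
[ 0.16214104 -0.56101544  2.02766958  0.00509564  1.15487479 -0.01334069] [[-0.17336693  0.8545017   0.48966391  0.52301497]
 [ 0.98485607  0.15120829  0.0848209   0.16219033]
 [-0.00156164  0.49695361 -0.8677757   0.30067877]
 [ 0.          0.          0.          1.        ]] [ 5.401e+00 -3.654e+00 -2.203e+00 -4.000e-03  3.000e-03 -2.000e-03]
```

View pics/w1.png

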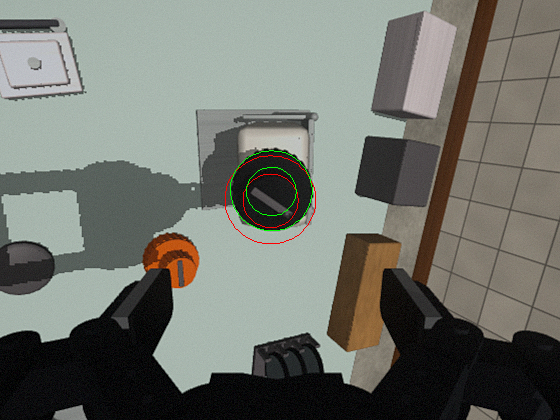

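The outlines match: the ridge centre at (272,202) and the skirt around (272,190) agree with the predicted circles to within about 1 mm. I'll approach along the axis.

```bash
python3 -m crank '[[5.4,-3.6,8,-0.004,0.003,-0.002,1],[0,0,14,0,0,0,1],[0,0,14,0,0,0,1],[0,0,14,0,0,0,1],[0,0,14,0,0,0,1],[0,0,14,0,0,0,1],[0,0,12,0,0,0,1],[0,0,10,0,0,0,1],[0,0,4,0,0,0,1],[0,0,0,0,0,0,1]]' 60
python3 - <<'E'
from h import *
o=ctrl.get_obs();A=cur(o);print(o["q"],twist(A,T_(Rg,mid+ax*.0013),1).round(3))
E
```

```text
t: 3.48
tool_pos: [0.5696, 0.1768, 0.2073]
tool_rot: [1.765, 2.112, 0.564]
contact_force: [-0.3, 0.9, 0.5]
opening: 0.0857
grip_force: 0.0
[ 0.17531547 -0.37841718  2.05682068  0.00230185  0.94120799 -0.00398087] [-7.510e-01  1.084e+00  1.394e+00 -2.000e-03 -1.000e-03  0.000e+00]
```

```bash
python3 -m crank '[[0,0.5,1,0,0,0,1],[0,0,0,0,0,0,-1],[0,0,0,0,0,0,-1],[0,0,0,0,0,0,-1],[0,0,0,0,0,0,-1],[0,0,0,0,0,0,-1],[0,0,0,0,0,0,-1],[0,0,0,0,0,0,-1],[0,0,0,0,0,0,-1],[0,0,0,0,0,0,-1]]' 65
```

```text
t: 4.32
tool_pos: [0.5708, 0.1772, 0.2084]
tool_rot: [1.763, 2.11, 0.567]
contact_force: [0.6, -0.6, -0.5]
opening: -0.0
grip_force: 0.0
```

Run:
```python
from h import *
w=get_image("wrist")[:,:,::-1];s=get_image("scene")[150:270,290:410,::-1]
cv2.imwrite("pics/w2.png",np.hstack([cv2.resize(w[100:400,120:420],(400,400)),cv2.resize(s,(400,400))]));print(ctrl.get_obs())
```

```text
{'t': 4.4167, 'q': array([ 0.17560776, -0.37727875,  2.05475259,  0.00228078,  0.93963181,
       -0.004104  ]), 'dq': array([-0.00067899,  0.0012185 , -0.00069119, -0.00028102, -0.00068851,
       -0.00027796]), 'effort': array([ 3.46862209e-03, -2.23317003e+01, -3.85250258e+01,  5.87812436e-03,
       -1.59009375e+00,  2.98714167e-05]), 'tool_pos': array([0.57081519, 0.17721633, 0.20841044]), 'tool_rot': array([1.76310693, 2.11044553, 0.5667025 ]), 'contact_force': array([ 0.34483354, -0.03325269,  0.40851929]), 'wrist_torque': array([-0.05063424,  0.24253197, -0.02537321]), 'grip_force': 0.0, 'opening': 8.706365586007803e-05}
```

View pics/w2.png

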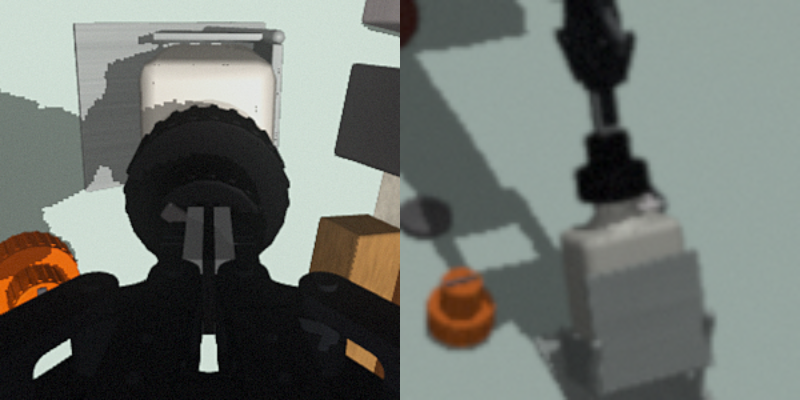

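Run:
```python
from h import *
o=ctrl.get_obs();A=cur(o);S=cam("scene");W=cam("wrist",o);T=cam("top")
for d in(0,-.0187,-.03,-.05):
    X=A[:3,3]+A[:3,2]*d;print(d,proj(S,X),proj(W,X),proj(T,X))
print("midscene",proj(S,mid),"top",proj(S,mid+.0295*ax),proj(W,mid+.0295*ax),proj(T,mid))
t=get_image("top")[:,:,::-1];s=get_image("scene")[:,:,::-1];w=get_image("wrist")[:,:,::-1]
for n,i in(("t3",t),("s3",s),("w3",w)):cv2.imwrite(f"pics/{n}.png",i)
for im,(x0,y0,x1,y1) in((s,(338,180,372,222)),):
    k=(im[y0:y1,x0:x1].max(2)<50).astype(np.uint8);print("\n".join("".join(".#"[v] for v in r) for r in k))
```

```text
0 [352.97275187 197.55286206] [274.17523663 249.1723884 ] [201.40550865 188.2387275 ]
-0.0187 [352.11040005 191.56694656] [273.96187115 264.44440898] [200.49885139 190.70225908]
-0.03 [351.58697404 187.9336454 ] [273.80869164 275.40850983] [199.93407006 192.23685956]
-0.05 [350.6562296  181.47299045] [273.47675577 299.16742072] [198.90159449 195.04225948]
midscene [352.76177722 198.56371041] top [351.40838855 189.11566324] [272.66867291 273.65120304] [201.97137622 188.00499694]
............####..................
............####..................
............####..................
............#####.................
............#####.................
............#####.................
.............####.................
.............###..................
..................................
...........#....###...............
..........##########..............
........############..............
........############..............
........############..............
........############..............
........#############.............
.........############.............
.........############.
[... 152 characters left out ...]

.....#####################........
.....#####################........
.....#####################........
.....######################.......
......#####################.......
......######################......
......###################.........
......#################...........
........##########................
..................................
..................................
..................................
..................................
..................................
..................................
..................................
..................................
..................................
..................................
..................................
```

Run:
```python
import cv2,numpy as np
w=cv2.imread("pics/w3.png")[160:340,200:350];t=cv2.imread("pics/t3.png")[160:220,170:230];s=cv2.imread("pics/s3.png")[165:225,325:385]
g=lambda i:np.uint8(255*(i/255.)**.5)
a=cv2.resize(g(w),(500,600));b=np.vstack([cv2.resize(g(t),(300,300)),cv2.resize(g(s),(300,300))])
cv2.imwrite("pics/v3.png",np.hstack([a,b]))
```

```text
(no output)
```

View pics/v3.png

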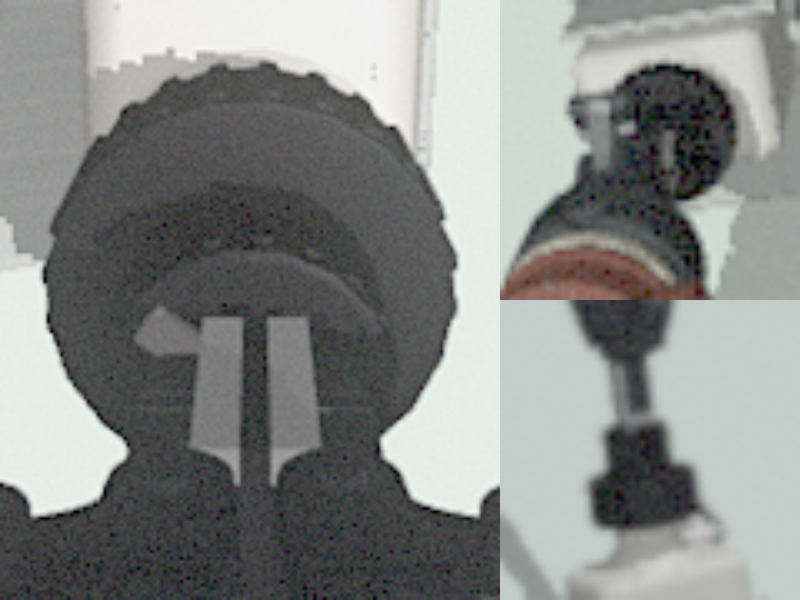

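The shut fingertips sit on or above the knob's top, at wrist (276,255) and scene (350,190). That is short of the reported TCP, so I'll work out how far back the real tips are.

Run:
```python
from h import *
o=ctrl.get_obs();A=cur(o);S=cam("scene");W=cam("wrist",o)
for d in(0,-.008,-.016,-.02,-.024,-.028,-.032,-.036):
    X=(A@[.011,0,d,1])[:3];Z=(A@[0,0,d,1])[:3];print(d,"wrist corner",proj(W,X).round(1),"scene",proj(S,Z).round(1))
w=cv2.imread("pics/w3.png").max(2)
for r in range(246,300,3):print(r,w[r,256:300:2])
```

```text
0 wrist corner [274.1 229. ] scene [353.  197.6]
-0.008 wrist corner [274.  234.4] scene [352.6 195. ]
-0.016 wrist corner [274.  240.2] scene [352.2 192.4]
-0.02 wrist corner [273.9 243.4] scene [352.1 191.2]
-0.024 wrist corner [273.8 246.7] scene [351.9 189.9]
-0.028 wrist corner [273.8 250.1] scene [351.7 188.6]
-0.032 wrist corner [273.7 253.8] scene [351.5 187.3]
-0.036 wrist corner [273.7 257.6] scene [351.3 186. ]
246 [17 23 17 20 19 15 18 25 17 23 24 28 22 24 23 24 31 26 25 30 28 25]
249 [24 31 26 29 23 32 23 20 28 15 26 22 25 27 22 27 20 26 24 27 24 25]
252 [28 23 23 22 25 21 19 14 18 15 21 28 18 19 13 23 22 23 31 33 27 25]
255 [24 25 30 62 61 56 61 61 48 26 17 15 44 57 64 57 57 61 33 22 20 23]
258 [49 33 42 73 75 75 64 70 61 21 20 14 48 71 63 66 71 69 56 14 19 18]
261 [55 54 65 68 65 67 69 67 54 15 22 20 43 68 73 73 72 71 60 24 15 18]
264 [58 56 56 67 61 69 65 64 56 14 26 11 47 71 70 67 66 69 61 11 23 14]
267 [12 16 65 60 63 58 60 63 47 19 12 20 44 71 70 67 73 75 71  8 20 21]
270 [26 20 65 58 62 60 58 63 35 17 21 14 30 75 67 63 74 70 75 23 16 10]
273 [25 26 62 63 56 63 59 59 42 18 17 20 33 64 64 69 68 71 73 23 19 20]
276 [10 32 59 64 65 63 60 61 37 15 18  7 31 60 62 63 70 70 63 56 16 19]
279 [23 40 62 57 66 63 57 64 22 14 22 11 24 63 60 56 62 70 69 68 22 23]
282 [33 54 66 58 63 58 61 63 28 19 16 20 21 64 60 59 66 59 66 69 45 41]
285 [16 57 60 64 59 59 62 65 28 10 19  7 26 63 58 56 62 63 57 63 12 19]
288 [16 67 59 61 64 59 62 65 17 19 19 19 23 60 64 64 56 62 59 60 22 18]
291 [14 68 61 59 63 59 59 68 14 13 20 14 17 65 62 66 61 63 57 69 25  8]
294 [29 44 73 80 72 74 73 77 22 16 11 15 24 80 75 71 75 83 67 48 28 18]
297 [ 25  11  10  11   9  75  99  95  27  21  23  21  20 103  98  78  22  18
  16  21  21  20]
```

The true tips lie about 29 mm behind the reported TCP, and both views agree on this. I'll open, advance about 25 mm more, and close again.

```bash
python3 -m crank '[[0,0,-4,0,0,0,1],[0,0,-4,0,0,0,1],[0,0,0,0,0,0,1],[0,0,0,0,0,0,1],[0,0,0,0,0,0,1],[0,0,0,0,0,0,1],[0,0,0,0,0,0,1],[0,0,0,0,0,0,1],[0,0,0,0,0,0,1],[0,0,0,0,0,0,1]]' 65
python3 -m crank '[[0,0,5,0,0,0,1],[0,0,5,0,0,0,1],[0,0,5,0,0,0,1],[0,0,5,0,0,0,1],[0,0,5,0,0,0,1],[0,0,4,0,0,0,1],[0,0,4,0,0,0,1],[0,0,0,0,0,0,1],[0,0,0,0,0,0,1],[0,0,0,0,0,0,1]]' 65
```

```text
t: 5.4
tool_pos: [0.5669, 0.1765, 0.2153]
tool_rot: [1.763, 2.11, 0.567]
contact_force: [0.6, -0.1, -0.4]
opening: 0.0857
grip_force: 0.0
t: 6.23
tool_pos: [0.5833, 0.1795, 0.187]
tool_rot: [1.763, 2.11, 0.567]
contact_force: [0.1, 0.4, -0.9]
opening: 0.0855
grip_force: 0.0
```

```bash
python3 -m crank '[[0,0,0,0,0,0,-1],[0,0,0,0,0,0,-1],[0,0,0,0,0,0,-1],[0,0,0,0,0,0,-1],[0,0,0,0,0,0,-1],[0,0,0,0,0,0,-1],[0,0,0,0,0,0,-1],[0,0,0,0,0,0,-1],[0,0,0,0,0,0,-1],[0,0,0,0,0,0,-1]]' 65
python3 - <<'E'
from h import *
o=ctrl.get_obs();A=cur(o);print(o["q"],twist(A,T_(Rg,mid),1).round(3),o["contact_force"]@-ax, o["wrist_torque"])
E
```

```text
t: 7.07
tool_pos: [0.5827, 0.1794, 0.1872]
tool_rot: [1.763, 2.111, 0.566]
contact_force: [-5.3, -0.8, 3.5]
opening: 0.0379
grip_force: 64.4
[ 0.17582307 -0.32535384  2.05130144  0.00212275  0.89217641 -0.00407357] [-9.5200e-01 -3.6500e-01 -2.1376e+01 -0.0000e+00 -1.0000e-03  1.0000e-03] -5.6899834105016 [-0.12932589  0.70760796 -0.06996343]
```

```bash
python3 -m crank '[[0,0,2,0,0,0,-1],[0,0,2,0,0,0,-1],[0,0,2,0,0,0,-1],[0,0,1.5,0,0,0,-1],[0,0,0,0,0,0,-1],[0,0,0,0,0,0,-1],[0,0,0,0,0,0,-1],[0,0,0,0,0,0,-1],[0,0,0,0,0,0,-1],[0,0,0,0,0,0,-1]]' 75
python3 - <<'E'
from h import *
o=ctrl.get_obs();A=cur(o);print(twist(A,T_(Rg,mid),1).round(4),o["contact_force"]@ax, o["contact_force"])
E
```

```text
t: 7.9
tool_pos: [0.5859, 0.18, 0.1816]
tool_rot: [1.764, 2.112, 0.564]
contact_force: [-14.1, -3.1, 10.1]
opening: 0.0377
grip_force: 74.8
[-9.88400e-01 -4.98000e-01 -2.78286e+01 -1.20000e-03 -4.00000e-04
  1.10000e-03] 15.967022056802413 [-14.08399102  -3.09911859  10.11739108]
```

```bash
python3 -m crank '[[0,0,1,0,0,0,-1],[0,0,0,0,0,0,-1],[0,0,0,0,0,-0.06,-1],[0,0,0,0,0,-0.06,-1],[0,0,0,0,0,-0.06,-1],[0,0,0,0,0,-0.06,-1],[0,0,0,0,0,-0.06,-1],[0,0,0,0,0,-0.06,-1],[0,0,0,0,0,-0.06,-1],[0,0,0,0,0,0,-1]]' 75
python3 - <<'E'
from h import *
o=ctrl.get_obs();A=cur(o);print(twist(A,T_(Rg,mid),1).round(4),(A[:3,3]-mid)@ax,o["contact_force"]@ax, o["contact_force"],o["wrist_torque"],o["wrist_torque"]@ax)
i=get_image("wrist")[:,:,::-1][130:340,170:380];cv2.imwrite("pics/w4.png",cv2.resize(np.uint8(255*(i/255.)**.6),(600,600)))
E
```

```text
t: 8.73
tool_pos: [0.5867, 0.1804, 0.1813]
tool_rot: [1.256, 2.384, 0.445]
contact_force: [-13.9, -1.9, 11.6]
opening: 0.0381
grip_force: 75.1
[-9.90100e-01 -1.22660e+00 -2.85526e+01 -0.00000e+00 -1.00000e-03
  4.22900e-01] -0.028552085514840533 17.077068342035325 [-13.93836396  -1.88419959  11.60612437] [-0.30024418  1.41647168  0.04879539] 0.06458978850562026
```

View pics/w4.png

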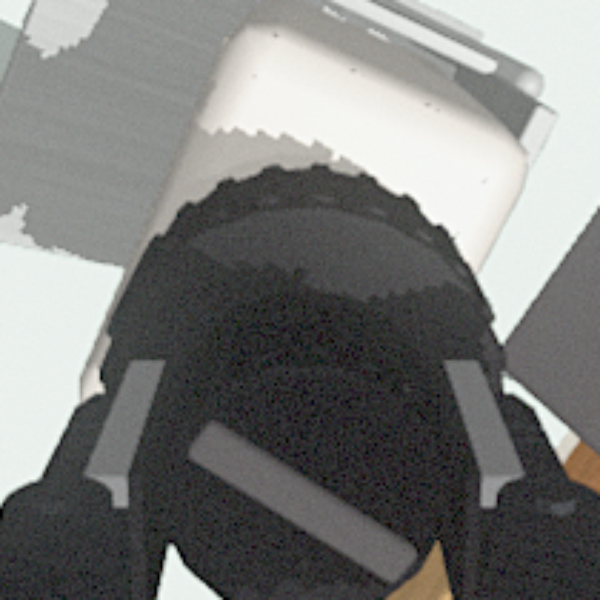

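The ridge keeps its angle to the gripper (about 32°) while the bottle appears turned by 24°, so the cap is turning with the fingers. I'll turn it the remaining 36°.

```bash
python3 -m crank '[[0,0,0,0,0,-0.08,-1],[0,0,0,0,0,-0.08,-1],[0,0,0,0,0,-0.08,-1],[0,0,0,0,0,-0.08,-1],[0,0,0,0,0,-0.08,-1],[0,0,0,0,0,-0.08,-1],[0,0,0,0,0,-0.08,-1],[0,0,0,0,0,-0.07,-1],[0,0,0,0,0,0,-1],[0,0,0,0,0,0,-1]]' 75
python3 - <<'E'
from h import *
o=ctrl.get_obs();A=cur(o);print(o["q"],twist(A,T_(Rg,mid),1).round(4),(A[:3,3]-mid)@ax,o["contact_force"]@ax, o["contact_force"],o["wrist_torque"]@ax)
E
python3 -m crank '[[0,0,-3,0,0,0,-1],[0,0,-3,0,0,0,-1],[0,0,-3,0,0,0,-1],[0,0,-3,0,0,0,-1],[0,0,-3,0,0,0,-1],[0,0,-3,0,0,0,-1],[0,0,0,0,0,0,-1],[0,0,0,0,0,0,-1],[0,0,0,0,0,0,-1],[0,0,0,0,0,0,-1]]' 75
```

```text
t: 9.62
tool_pos: [0.5862, 0.1801, 0.1806]
tool_rot: [0.448, 2.603, 0.241]
contact_force: [-14.9, -3.8, 11.2]
opening: 0.038
grip_force: 75.1
[ 1.76061810e-01 -3.08294268e-01  2.04890396e+00  1.72982900e-03
  8.79273895e-01 -1.05451921e+00] [-7.88200e-01 -7.01900e-01 -2.88904e+01 -1.50000e-03 -1.30000e-03
  1.05170e+00] -0.028889999611269743 17.378495196182772 [-14.87891674  -3.78496454  11.2254019 ] 0.11770402061185442
t: 10.45
tool_pos: [0.5783, 0.1785, 0.1945]
tool_rot: [0.449, 2.601, 0.243]
contact_force: [-1.3, -1.3, -0.7]
opening: 0.0379
grip_force: 75.3
```

The cap came free without resistance. I'll lift it clear and look.

```bash
python3 -m crank '[[0,0,-10,0,0,0,-1],[0,0,-10,0,0,0,-1],[0,0,-10,0,0,0,-1],[0,0,-10,0,0,0,-1],[0,0,-10,0,0,0,-1],[0,0,-10,0,0,0,-1],[0,0,-10,0,0,0,-1],[0,0,-10,0,0,0,-1],[0,0,0,0,0,0,-1],[0,0,0,0,0,0,-1]]' 75
python3 - <<'E'
from h import *
o=ctrl.get_obs();A=cur(o);im=get_image("scene")[:,:,::-1]
cv2.imwrite("pics/s5.png",cv2.resize(im[130:290,230:400],(637,600)))
T=cam("top")
# target: tool down, cap_mid at dish + .0335; cap_mid is at tool z -d
dish=np.array([.4638,-.127,.1335])
# horizontal tool axes: remove the tilt by minimal rotation
z=A[:3,2];v=np.cross(z,[0,0,-1]);ang=np.arcsin(np.linalg.norm(v));v=v/np.linalg.norm(v)*ang
R=Ro.from_rotvec(v).as_matrix()@A[:3,:3]
B=T_(R,dish)
tw=twist(A,B,14);print(A,B,tw.round(4),o["contact_force"])
C=A
tw=np.r_[tw[:3].round(0),tw[3:].round(3)]
for i in range(14): C=step(C,tw);print(C[:3,3].round(3)) if i%4==1 else 0
print(C)
E
```

```text
t: 11.28
tool_pos: [0.5392, 0.1715, 0.2655]
tool_rot: [0.449, 2.598, 0.244]
contact_force: [-0.0, 0.0, -0.8]
opening: 0.0381
grip_force: 75.4
[[-0.82656134  0.26898371  0.49441289  0.53920013]
 [ 0.3562959   0.93006146  0.08965995  0.17151075]
 [-0.43571731  0.25026674 -0.86459065  0.2654765 ]
 [ 0.          0.          0.          1.        ]] [[-9.42095688e-01  3.35344174e-01 -2.45913677e-17  4.63800000e-01]
 [ 3.35344174e-01  9.42095688e-01  2.01738367e-17 -1.27000000e-01]
 [-1.45798212e-16  3.86531016e-17 -1.00000000e+00  1.33500000e-01]
 [ 0.00000000e+00  0.00000000e+00  0.00000000e+00  1.00000000e+00]] [-1.07800e-01 -2.30243e+01  6.81170e+00  1.87000e-02  3.26000e-02
 -0.00000e+00] [-0.00080586  0.00222312 -0.75901767]
[0.533 0.13  0.242]
[0.516 0.046 0.199]
[ 0.494 -0.039  0.161]
[ 0.465 -0.126  0.129]
[[-0.94203034  0.33546586 -0.00644206  0.46531801]
 [ 0.33548267  0.94204484 -0.00170345 -0.12567829]
 [ 0.00549726 -0.0037659  -0.9999778   0.12879665]
 [ 0.          0.          0.          1.        ]]
```

View pics/s5.png

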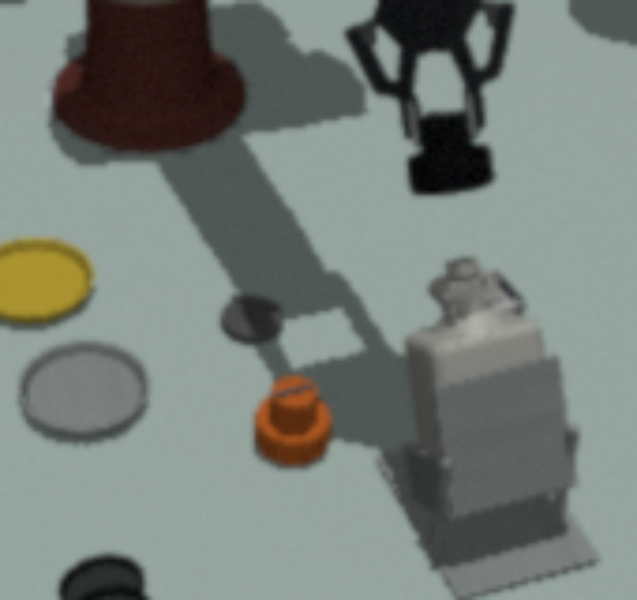

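The cap is in the gripper and clear of the bare neck, with the round dish at crop (84,392). I'll carry it over and make it upright.

```bash
python3 -m crank '[[0,-23,7,0.019,0.033,0,-1],[0,-23,7,0.019,0.033,0,-1],[0,-23,7,0.019,0.033,0,-1],[0,-23,7,0.019,0.033,0,-1],[0,-23,7,0.019,0.033,0,-1],[0,-23,7,0.019,0.033,0,-1],[0,-23,7,0.019,0.033,0,-1],[0,-23,7,0.019,0.033,0,-1],[0,-23,7,0.019,0.033,0,-1],[0,-23,7,0.019,0.033,0,-1]]' 75
python3 -m crank '[[0,-23,7,0.019,0.033,0,-1],[0,-23,7,0.019,0.033,0,-1],[0,-23,7,0.019,0.033,0,-1],[0,-23,7,0.019,0.033,0,-1],[0,0,0,0,0,0,-1],[0,0,0,0,0,0,-1],[0,0,0,0,0,0,-1],[0,0,0,0,0,0,-1],[0,0,0,0,0,0,-1],[0,0,0,0,0,0,-1]]' 75
python3 - <<'E'
from h import *
o=ctrl.get_obs();A=cur(o)
S=get_image("scene")[:,:,::-1];W=get_image("wrist")[:,:,::-1]
cv2.imwrite("pics/w6.png",W);cv2.imwrite("pics/s6.png",S)
cv2.imwrite("pics/v6.png",np.hstack([cv2.resize(W,(480,360)),cv2.resize(S[150:270,200:306],(318,360))]))
print(A,o["contact_force"],o["q"][5],twist(A,T_(Ro.from_rotvec(np.cross(A[:3,2],[0,0,-1])).as_matrix()@A[:3,:3],[.4638,-.127,.0121]),1).round(3))
E
```

```text
t: 12.17
tool_pos: [0.4925, -0.0406, 0.1581]
tool_rot: [0.513, 2.965, 0.073]
contact_force: [-0.5, 0.1, -1.7]
opening: 0.038
grip_force: 75.3
t: 13.0
tool_pos: [0.4652, -0.1252, 0.1283]
tool_rot: [-0.532, -3.089, 0.006]
contact_force: [-0.6, 0.1, -0.0]
opening: 0.0377
grip_force: 75.5
[[-0.94236583  0.33450352 -0.00735178  0.46518032]
 [ 0.33452773  0.94238305 -0.00231978 -0.12522666]
 [ 0.00615222 -0.00464546 -0.99997028  0.12825948]
 [ 0.          0.          0.          1.        ]] [-0.60473411  0.14820248 -0.03654334] -1.6429928182753981 [ 3.50000e-01 -1.86300e+00  1.16166e+02 -5.00000e-03 -6.00000e-03
  0.00000e+00]
```

View pics/v6.png

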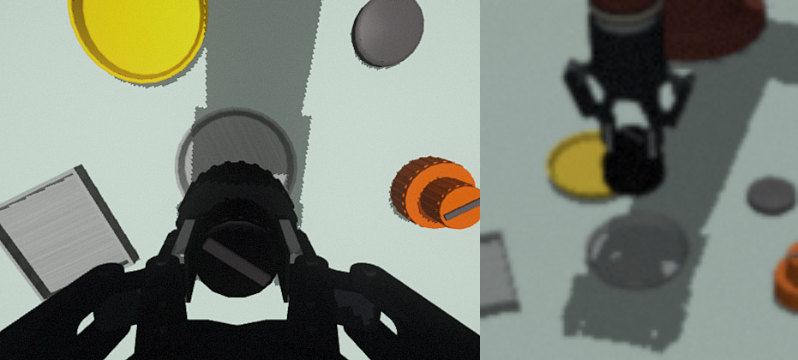

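The cap is unchanged in the grip, with the ridge at wrist (277,306) as before. The dish rim is centred below it at x≈277. I'll descend.

```bash
python3 -m crank '[[0.4,-1.9,14,-0.005,-0.006,0,-1],[0,0,16,0,0,0,-1],[0,0,16,0,0,0,-1],[0,0,16,0,0,0,-1],[0,0,16,0,0,0,-1],[0,0,14,0,0,0,-1],[0,0,10,0,0,0,-1],[0,0,6,0,0,0,-1],[0,0,3,0,0,0,-1],[0,0,0,0,0,0,-1]]' 75
python3 -m crank '[[0,0,0.7,0,0,0,-1],[0,0,0.7,0,0,0,-1],[0,0,0.7,0,0,0,-1],[0,0,0.7,0,0,0,-1],[0,0,0,0,0,0,-1],[0,0,0,0,0,0,-1],[0,0,0,0,0,0,-1],[0,0,0,0,0,0,-1],[0,0,0,0,0,0,-1],[0,0,0,0,0,0,-1]]' 75
```

```text
t: 13.93
tool_pos: [0.4636, -0.1273, 0.0166]
tool_rot: [-0.534, -3.094, -0.001]
contact_force: [-0.6, 0.1, -1.1]
opening: 0.0375
grip_force: 75.5
t: 14.77
tool_pos: [0.4637, -0.1274, 0.0141]
tool_rot: [-0.535, -3.095, -0.001]
contact_force: [0.3, -0.3, -1.3]
opening: 0.0375
grip_force: 75.5
```

```bash
python3 -m crank '[[0,0,0.5,0,0,0,-1],[0,0,0.5,0,0,0,-1],[0,0,0.5,0,0,0,-1],[0,0,0.5,0,0,0,-1],[0,0,0,0,0,0,-1],[0,0,0,0,0,0,-1],[0,0,0,0,0,0,-1],[0,0,0,0,0,0,-1],[0,0,0,0,0,0,-1],[0,0,0,0,0,0,-1]]' 75
```

```text
t: 15.6
tool_pos: [0.4638, -0.1275, 0.0122]
tool_rot: [-0.535, -3.095, -0.001]
contact_force: [-0.1, 0.4, 0.9]
opening: 0.0378
grip_force: 75.8
```

```bash
python3 -m crank '[[0,0,0.5,0,0,0,-1],[0,0,0.5,0,0,0,-1],[0,0,0,0,0,0,-1],[0,0,0,0,0,0,-1],[0,0,0,0,0,0,-1],[0,0,0,0,0,0,-1],[0,0,0,0,0,0,-1],[0,0,0,0,0,0,-1],[0,0,0,0,0,0,-1],[0,0,0,0,0,0,-1]]' 75
```

```text
t: 16.43
tool_pos: [0.4639, -0.1275, 0.0121]
tool_rot: [-0.534, -3.095, -0.001]
contact_force: [-2.8, 1.4, 7.6]
opening: 0.0378
grip_force: 76.5
```

Contact is firm at 7.6 N and at the expected height. I'll ease off slightly, release, and rise.

```bash
python3 -m crank '[[0,0,-0.7,0,0,0,-1],[0,0,0,0,0,0,-1],[0,0,0,0,0,0,-1],[0,0,0,0,0,0,-0.2],[0,0,0,0,0,0,0.2],[0,0,0,0,0,0,1],[0,0,0,0,0,0,1],[0,0,0,0,0,0,1],[0,0,0,0,0,0,1],[0,0,0,0,0,0,1]]' 20
python3 -m crank '[[0,0,-3,0,0,0,1],[0,0,-8,0,0,0,1],[0,0,-15,0,0,0,1],[0,0,-20,0,0,0,1],[0,0,-20,0,0,0,1],[0,0,-20,0,0,0,1],[0,0,-20,0,0,0,1],[0,0,-20,0,0,0,1],[0,0,0,0,0,0,1],[0,0,0,0,0,0,1]]'
python3 - <<'E'
from h import *
W=get_image("wrist")[:,:,::-1];S=get_image("scene")[:,:,::-1]
cv2.imwrite("pics/v7.png",np.hstack([cv2.resize(W,(480,360)),cv2.resize(S[150:270,200:306],(318,360))]))
E
```

```text
t: 17.27
tool_pos: [0.4636, -0.1274, 0.0116]
tool_rot: [-0.535, -3.095, -0.001]
contact_force: [-0.2, -0.2, -0.6]
opening: 0.0853
grip_force: 0.0
t: 18.1
tool_pos: [0.4649, -0.128, 0.1397]
tool_rot: [0.534, 3.093, -0.001]
contact_force: [0.4, 0.9, -0.6]
opening: 0.0848
grip_force: 0.0
```

View pics/v7.png

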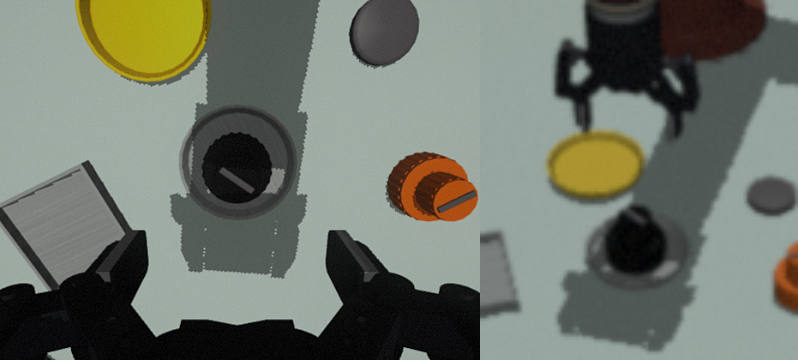

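The cap stands flat in the round dish with its knob up, at wrist crop (237,170). The gripper is clear and the other things are where they were.

```bash
python3 -c "
from station import ctrl
print(ctrl.finish_job())"
```

```text
the job is handed in; nothing more can be done
None
```

The bottle is open and its black cap stands flat, knob up, in the round steel dish; the arm is clear of everything, and I handed the job in at about 18 s.

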